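# Roll a bush up the loading gutter to its stop

### The job

With the fingertips, push the steel bush that lies at the bottom of the sloping gutter steadily up to the stop, until the spring catch has come up behind it and it can no longer roll back, then take the hand away. Keep the fingers behind it all the way: do not flick it, let it run back down the gutter, ram it or pick it up. Leave the loose pieces round about where they are.

Things in the scene. Friction and masses are not known exactly. Their poses are not given: they have to be found in the camera images.
- bush: Plain steel bush to be pushed: a tube 60 mm outside diameter, 42 mm bore, 40 mm long, about 0.45 kg, oiled and slippery (about 0.2 on the rails), lying across the gutter so that it rolls. Origin at its centre, 30 mm above the rails' running surface. Its y axis is its own axis (across the gutter); its x and z turn as it rolls.
- rail: Fixed gutter, 340 mm long: two angle rails rising at 10 degrees, a 20 mm slot between them, 44 mm wide inside, flanges 14 mm above the running surface. Origin on that surface at the lower end, mid-width; x uphill, y across, z square to the surface. A 12 mm round bar lies across it at x 0 to 12 mm; the bush starts centred at x 33 mm. Let go below the catch, the bush rolls back down.
- stop: End stop at the top: dark steel block 40 mm wide, 20 mm thick, 42 mm high, clamped between the flanges 245 to 300 mm uphill of the rail's origin, not to be shifted. Origin at the foot of its downhill face, on the running surface, mid-width; axes as the rail's (x uphill). A bush touching the face has its centre 30 mm downhill of it.
- catch (a joint): Spring catch in the slot, a steel finger 13 mm wide pivoted 87 mm downhill of the stop face, 20 mm below the running surface. 0 = fully up. The bush rolling over it presses it down to about 0.4 rad (under 1 N); it springs up by itself once the bush's centre is within about 34 mm of the stop face. The released bush then rests back on it, its centre about 34 mm from the face.
- catch_nose (a point): The top of the catch's rounded nose (its uphill end): when up, 12 mm above the running surface and 59 mm downhill of the stop face. Fingers that push at the height of the bush's centre pass above it.
- spare_bush: Loose bystander: an equal bush standing on its end on the plate beside the gutter, 60 mm diameter, 40 mm high; origin under its centre. Leave alone.
- vblock: Loose bystander: dark steel V-block, 50 x 40 x 40 mm, on the plate; origin under its centre. Leave alone.
- pin: Loose bystander: steel pin 20 mm in diameter, 43 mm high, standing on the plate; origin under its centre. Leave alone.
- parallel: Loose bystander: steel parallel bar 220 x 14 x 28 mm lying on the granite beside the plate; origin under its centre, x along its length. Leave alone.
There are look-alikes about, which are no part of the job. Leave any purple look-alike of the bush alone.

How it is judged:
By the outcome, as a careful person would: the job done as asked, in the order asked, and still so for the second after the job is handed in, with the robot touching nothing.
It also fails if it takes over 38 s, if anything falls off the work surface, if the arm or the gripper's body presses on something with over 40 N, if the wrist force passes 120 N, or if a joint passes its speed limit or range.

### The arm

A 7-joint arm with a two-finger parallel gripper is mounted at the origin on the work surface. World frame = base frame: x ahead of the robot, y to its left, z up, the work surface at z = 0. Lengths are in mm, angles in rad, forces in N, time in s.
With the tool pointing down it reaches from about 425 to 1025 mm from the base axis. Payload 3.6 kg.
Tool frame: the origin (TCP) lies on the centre line of the jaws, within the pads' length; the fingertips stand 19 mm ahead of it and the grasp point (between the pads) is the TCP; z points along the fingers, y is the direction in which the jaws open and shut (so a half turn about z gives the same grasp; the last joint's range is limited). The gripper opens to 85 mm and grips with 20 to 120 N. Pads are 22 mm wide; open, the fingers measure 114 mm over their backs; the gripper's body (76 mm by 85 mm) begins 54 mm behind the grasp point. The pads swing forward as they close: fully open they stand 13 mm farther back than shut.
Start: joints at [1.183, 0.591, 0.048, 1.609, -0.033, 0.943, -0.034], TCP at [210.65, -693.726, 250.302] pointing down, gripper open.
Joint ranges: [-2.69, 2.69], [-0.47, 2.24], [-1.27, 1.36], [0.19, 2.51], [-1.53, 4.68], [0.08, 2.07], [-3.09, 3.09]. Speed limits (rad/s): [2.57, 2.57, 3.14, 3.14, 3.14, 3.14, 3.14].

### API

Orientations are given as [roll, pitch, yaw] about the fixed x, y, z axes, in that order (R = Rz(yaw) Ry(pitch) Rx(roll)).
In Python, from bench import env gives the robot as it stands. Calls block until the motion is done:
- env.reach(position, orientation): joint-space move of the TCP to a pose.
- env.move_linear(position, vel=150, orientation=None): straight line of the TCP; orientation=None keeps the orientation; vel is the mean speed in mm/s.
- env.goto_joints(angles): joint-space move.
- env.set_gripper(opening, force=None): opening from 0.0 (shut) to 1.0 (fully open); force is the grip in N (None keeps the last); returns when the fingers have stopped.
- env.sleep(seconds).
- env.inverse_kinematics(position, orientation): joint angles nearest the present ones, or None.
- env.capture(name): name is "scene" or "top" or "wrist"; returns a dict with "img" (384x512x3 uint8, red, green, blue), "fovy" (degrees; the focal length in pixels is half the picture's height over the tangent of half this angle, whatever the lens; pixels are square), "cx", "cy" (the principal point, pixels), "R" (3x3) and "t" (3): a world point X has camera coordinates R X + t; the wrist camera has in their place "tool_from_camera" (4x4, takes a point from camera to tool coordinates, whose origin is the TCP and whose axes are the flange's). Camera axes: x right, y down, z forward; pixel columns grow to the right and rows downward; lengths in mm; the calibration is good to about 2 mm. A picture is of the moment at which its call begins: read the wrist's pose just before it. There is no depth.
A pose or a line that the arm cannot do raises env.Unreachable and nothing moves.
- env.close_job(): hands the job in, once; it reports no verdict.
Readings, each from a call of its own:
- env.read_time(): time.
- env.read_joint_positions(): joint angles.
- env.read_joint_vel(): joint speeds.
- env.read_tau(): joint torques, N m.
- env.read_ee_pos(): TCP position.
- env.read_orientation(): TCP orientation.
- env.read_force(): force on the tool from outside, world axes, zero at the start.
- env.read_ft_torque(): the same for the moment, N m.
- env.read_gripper_width(): opening from 0.0 (shut) to 1.0 (fully open).
Only numpy, scipy, OpenCV 4.12 (cv2) and the standard library are available. Lean on these libraries where they do the work, as an engineer would, in place of code of your own. Each camera call takes 0.05 s, during which the arm holds its last target.

## Working session

There is one attempt and no reset: what is moved stays moved. The work goes in short steps, each a Python script; the robot and the scene stay as the last script left them, time stands still between calls to the robot, and variables do not carry over. Pictures are saved under pics/ and viewed, and the job is handed in when it is done.

```bash
ls; mkdir -p pics; python3 - <<'E'
from bench import env
import cv2,pickle
for n in ("scene","top","wrist"):
    c=env.capture(n); pickle.dump(c,open(f"pics/{n}0.pkl","wb"))
    cv2.imwrite(f"pics/{n}0.png",cv2.cvtColor(c["img"],cv2.COLOR_RGB2BGR))
    print(n,c["fovy"],c["cx"],c["cy"],c.get("R"),c.get("t"))
print(env.read_time())
E
```

```text
pics
scene 53.561401485484005 255.84329352658145 191.43968787762765 [[-0.86037934  0.5096532  -0.00100439]
 [ 0.29561763  0.49744445 -0.81557295]
 [-0.41515974 -0.70199903 -0.57865339]] [ 532.21833543 -111.93927817  976.92613031]
top 55.69485749106685 256.2543190957954 193.0325476295498 [[-0.0229631  -0.9997355   0.0012781 ]
 [-0.98552225  0.02242178 -0.16805704]
 [ 0.16798393 -0.00511871 -0.98577644]] [ -1.96310483 638.20455176 640.47373781]
wrist 68.6599461775571 255.19726462769546 193.58229847468337 None None
0.15
```

View pics/scene0.png

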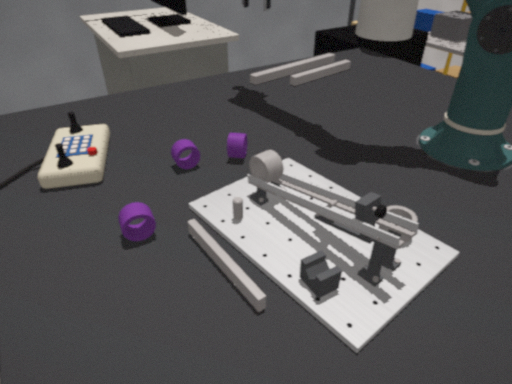

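View pics/top0.png

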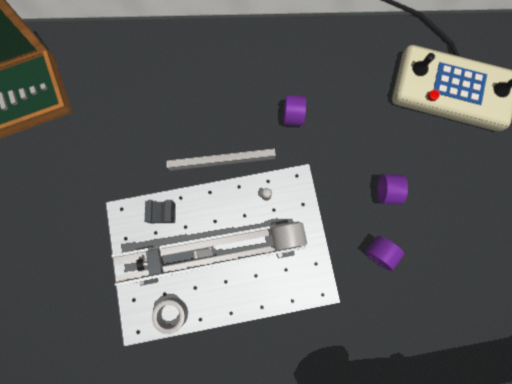

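View pics/wrist0.png

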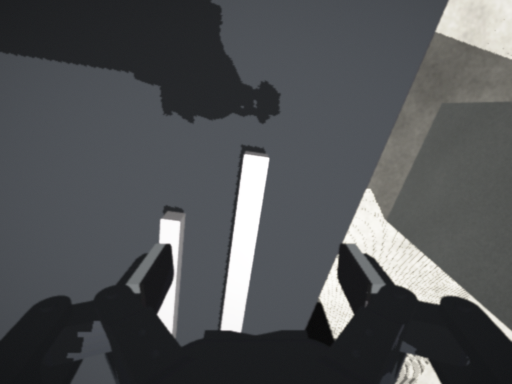

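```bash
python3 - <<'E'
import cv2
a=cv2.imread("pics/top0.png")[190:310,105:315]; cv2.imwrite("pics/topc.png",cv2.resize(a,None,fx=3.8,fy=3.8,interpolation=cv2.INTER_CUBIC))
a=cv2.imread("pics/scene0.png")[140:290,235:425]; cv2.imwrite("pics/scenec.png",cv2.resize(a,None,fx=4,fy=4,interpolation=cv2.INTER_CUBIC))
E
```

```text
(no output)
```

View pics/topc.png

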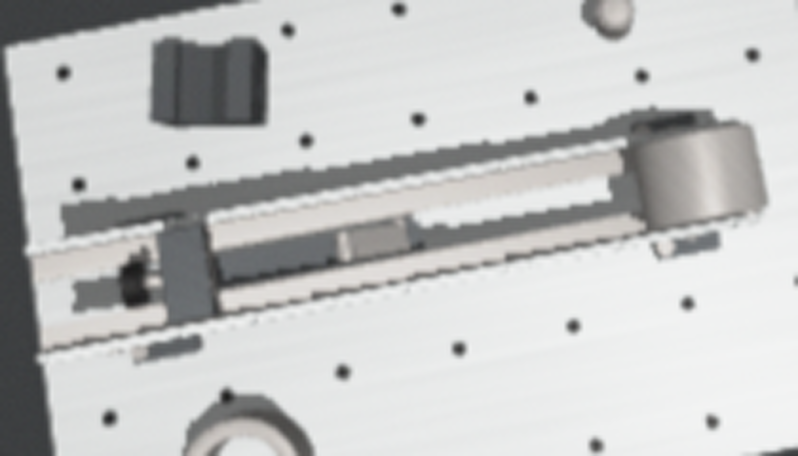

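View pics/scenec.png

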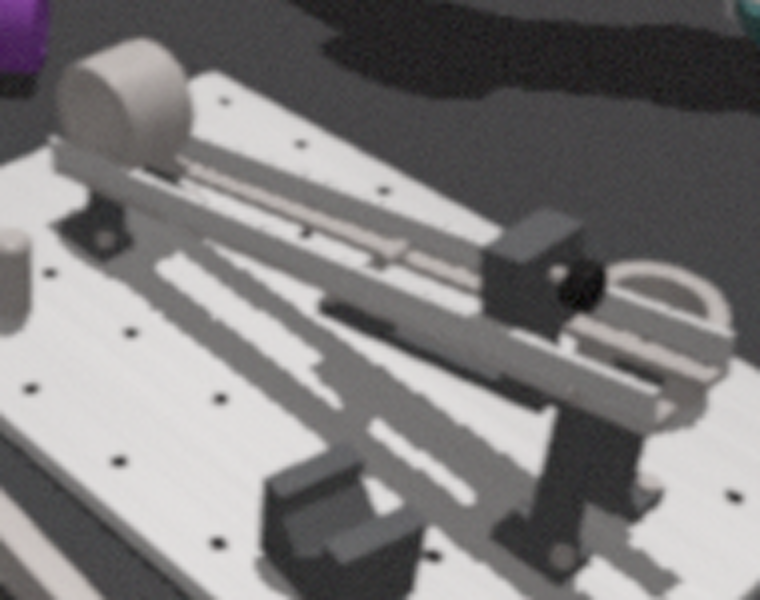

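```bash
cat > h.py <<'E'
import numpy as np,cv2,pickle
S=pickle.load(open("pics/scene0.pkl","rb"));T=pickle.load(open("pics/top0.pkl","rb"))
def K(c):
    f=c["img"].shape[0]/2/np.tan(np.radians(c["fovy"]/2)); return np.array([[f,0,c["cx"]],[0,f,c["cy"]],[0,0,1]])
def P(c): return K(c)@np.c_[c["R"],np.array(c["t"])]
def tri(t,s):
    X=cv2.triangulatePoints(P(T),P(S),np.array(t,float).reshape(2,1),np.array(s,float).reshape(2,1)); X=(X[:3]/X[3]).ravel()
    e=[np.linalg.norm(proj(c,X)-np.array(u)) for c,u in((T,t),(S,s))]
    return X,e
def proj(c,X): p=P(c)@np.r_[X,1]; return p[:2]/p[2]
tc=lambda x,y:(105+(x+.5)/3.8-.5,190+(y+.5)/3.8-.5)
sc=lambda x,y:(235+(x+.5)/4-.5,140+(y+.5)/4-.5)
E
python3 - <<'E'
from h import *
np.set_printoptions(precision=1,suppress=True)
for n,t,s in [("stop dn +x",(205,220),(485,252)),("stop dn -x",(213,318),(545,208)),("stop up +x",(163,225),(527,272)),("stop up -x",(168,322),(588,232)),
 ("fl hi +x",(30,250),(657,402)),("fl hi -x",(40,355),(733,335))]:
    print(n,*tri(tc(*t),sc(*s)))
print("bases",-S["R"].T@S["t"],-T["R"].T@T["t"])
E
```

```text
stop dn +x [535.  150.4 127.6] [np.float64(1.8957185905382992), np.float64(1.9246358465925542)]
stop dn -x [494.9 143.8 129.5] [np.float64(0.3551300026167396), np.float64(0.343289896715206)]
stop up +x [532.7 168.8 129.3] [np.float64(2.399671517984635), np.float64(2.485483355350232)]
stop up -x [493.1 163.7 129.6] [np.float64(0.8632621797364277), np.float64(0.8538389044395206)]
fl hi +x [525.1 231.9 110.9] [np.float64(0.9767631444754622), np.float64(1.1003393475537202)]
fl hi -x [479.3 224.  115.8] [np.float64(1.2718998340658505), np.float64(1.350726729727786)]
bases [896.6 470.2 474.5] [521.3 -13.  738.6]
```

```bash
python3 - <<'E'
from h import *
np.set_printoptions(precision=3,suppress=True)
h=lambda p:np.r_[p,1]
def line(t1,t2,s1,s2):
    a=P(T).T@np.cross(h(tc(*t1)),h(tc(*t2))); b=P(S).T@np.cross(h(sc(*s1)),h(sc(*s2)))
    d=np.cross(a[:3],b[:3]); d/=np.linalg.norm(d); d*=np.sign(d[1])
    X=np.linalg.lstsq(np.array([a[:3],b[:3],[0,1,0]]),np.array([-a[3],-b[3],100.]),rcond=None)[0]
    print("dir",d,"slope deg",np.degrees(np.arcsin(d[2])),"heading",np.degrees(np.arctan2(d[1],d[0])),"at y=100",X)
line((30,250),(620,147),(52,138),(657,402))
line((40,355),(650,234),(190,137),(733,335))
# bush: silhouettes
for c,t,s in [("bush centre",(698,170),(124,102))]: print(c,*tri(tc(*t),sc(*s)))
for n,t,s in [("top rim +x/-y..",(745,122),(60,100))]: print(tri(tc(*t),sc(*s)))
E
```

```text
dir [-0.158  0.973  0.167] slope deg 9.615500583304813 heading 99.19798422781045 at y=100 [547.281 100.     89.835]
dir [-0.166  0.969  0.183] slope deg 10.557200262170557 heading 99.74310482030039 at y=100 [501.632 100.     94.181]
bush centre [555.326 -71.309  84.156] [np.float64(0.7532492889108167), np.float64(0.6297260452625175)]
(array([577.888, -95.07 ,  79.913]), [np.float64(0.6913710451118628), np.float64(0.576750977148376)])
```

Candidates: the grey bush in the gutter at scene (266,168) / top (289,236). Look-alikes are the purple ones at scene (186,154), (237,145) and (137,221), plus the grey spare standing at scene (400,220). I choose the one lying across the gutter's low end, and both crops confirm it. The stop is at top (153,261), the catch at top (205,254). The stop top triangulates 42 mm above the rail, and the slope comes out at 9.6–10.6°, which agrees with the description. Next I hover behind the bush and look again.

```bash
cat >> h.py <<'E'
from scipy.spatial.transform import Rotation as Rn
HD=np.radians(99.8); F=np.array([513.9,154.3,87.2])   # stop foot
def axes(hd=None):
    hd=HD if hd is None else hd
    s=np.radians(10)
    u=np.array([np.cos(hd)*np.cos(s),np.sin(hd)*np.cos(s),np.sin(s)]); v=np.array([-np.sin(hd),np.cos(hd),0]); return u,v,np.cross(u,v)
def W(a,b,c): # a along uphill from stop face (negative downhill), b lateral, c height
    u,v,n=axes(); return F+a*u+b*v+c*n
def toolR(sign=1):
    u,v,n=axes(); return Rn.from_matrix(np.c_[sign*u,-sign*v,-n]).as_euler('xyz')
def loc(X):
    return np.array(axes())@(np.asarray(X)-F)
E
python3 - <<'E'
from bench import env
from h import *
np.set_printoptions(precision=2,suppress=True)
print(env.read_orientation())
for sg in(1,-1):
    for a in(-285,-260,-72):
        for c in(43,103):
            print(sg,a,c,W(a,0,c),env.inverse_kinematics(W(a,0,c),toolR(sg)))
E
```

```text
[-3.14  0.    0.29]
1 -285 43 [ 562.94 -129.63   80.06] [ 0.54  0.71 -0.44  1.99  0.23  0.56  0.16]
1 -285 103 [ 564.72 -139.9   139.15] [ 0.58  0.63 -0.47  1.95  0.17  0.68  0.21]
1 -260 43 [ 558.75 -105.37   84.4 ] [ 0.51  0.7  -0.45  2.01  0.23  0.55  0.12]
1 -260 103 [ 560.53 -115.64  143.49] [ 0.55  0.62 -0.48  1.98  0.17  0.67  0.17]
1 -72 43 [527.24  77.07 117.04] [ 0.2   0.6  -0.47  2.11  0.18  0.48 -0.18]
1 -72 103 [529.01  66.8  176.13] [ 0.29  0.52 -0.55  2.08  0.15  0.61 -0.15]
-1 -285 43 [ 562.94 -129.63   80.06] [ 0.03  0.7   0.28  2.01 -0.61  0.62 -2.18]
-1 -285 103 [ 564.72 -139.9   139.15] [ 0.02  0.61  0.32  1.98 -0.53  0.72 -2.25]
-1 -260 43 [ 558.75 -105.37   84.4 ] [-0.    0.68  0.27  2.04 -0.61  0.6  -2.22]
-1 -260 103 [ 560.53 -115.64  143.49] [-0.01  0.6   0.31  2.   -0.52  0.71 -2.29]
-1 -72 43 [527.24  77.07 117.04] [-0.29  0.58  0.21  2.14 -0.6   0.53 -2.55]
-1 -72 103 [529.01  66.8  176.13] [-0.28  0.48  0.22  2.1  -0.47  0.64 -2.66]
```

```bash
python3 - <<'E'
from bench import env
from h import *
np.set_printoptions(precision=2,suppress=True)
env.set_gripper(0.0)
env.reach(W(-287,0,110),toolR(1))
p=env.read_ee_pos();o=env.read_orientation();print(p,o,env.read_time(),env.read_gripper_width())
c=env.capture("wrist");c["p"]=p;c["o"]=o;pickle.dump(c,open("pics/wrist1.pkl","wb"));cv2.imwrite("pics/wrist1.png",c["img"][...,::-1])
c=env.capture("scene");cv2.imwrite("pics/scene1.png",cv2.resize(np.ascontiguousarray(c["img"][100:290,200:440,::-1]),None,fx=3,fy=3,interpolation=2))
print(c["img"].shape, pickle.load(open("pics/wrist1.pkl","rb"))["tool_from_camera"])
E
```

```text
[ 565.19 -144.8   145.66] [-3.14 -0.17  1.74] 3.275 -0.007909832774351103
(384, 512, 3) [[  -0.     -0.96   -0.3    75.59]
 [   1.     -0.     -0.      0.42]
 [   0.     -0.3     0.96 -122.66]
 [   0.      0.      0.      1.  ]]
```

View pics/wrist1.png

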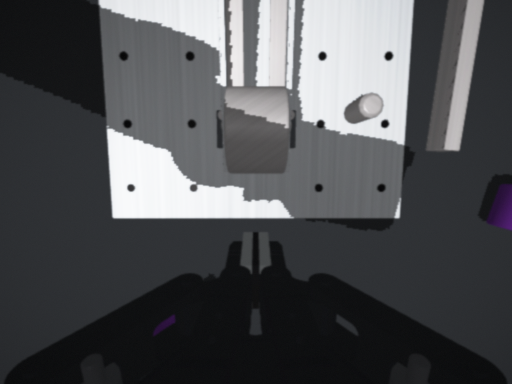

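View pics/scene1.png

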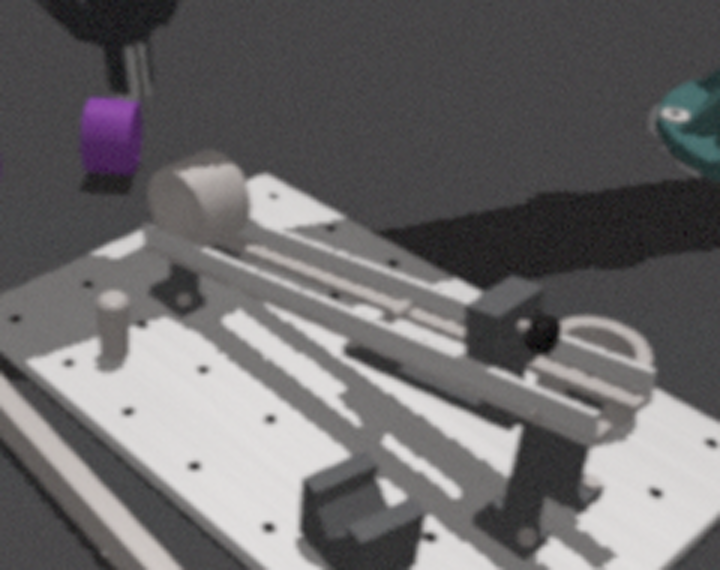

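```bash
python3 - <<'E'
from h import *
np.set_printoptions(precision=1,suppress=True)
c=pickle.load(open("pics/wrist1.pkl","rb"));M=c["tool_from_camera"];Kc=K(c)
Rt=Rn.from_euler('xyz',c["o"]).as_matrix()
def ray(px):
    d=np.linalg.inv(Kc)@np.r_[px,1]; return Rt@(M[:3,:3]@d), c["p"]+Rt@M[:3,3]
def onplane(px,h):
    d,o=ray(px);u,v,n=axes();k=(h-n@(o-F))/(n@d);return loc(o+k*d)
for px,h in [((225,90),58),((289,90),58),((226,168),40),((288,168),40),((229,40),14),((296,40),14),((222,5),14),((300,5),14)]: print(px,h,onplane(px,h))
# tangents along bush silhouette, downhill edge row 174, uphill row 86 -> centre a with h=30, r=30
from scipy.optimize import brentq
u,v,n=axes()
for r in(86,174):
    d,o=ray((257,r));o2=np.array([u@(o-F),n@(o-F)]);d2=np.array([u@d,n@d]);d2/=np.linalg.norm(d2)
    f=lambda a:abs(d2[0]*(30-o2[1])-d2[1]*(a-o2[0]))-30
    A=np.linspace(-320,-150,341);fv=[f(a) for a in A]
    print(r,[round(A[i],1) for i in range(340) if fv[i]*fv[i+1]<0])
for X in [(11,0,19),(-11,0,19),(11,7,19),(11,0,6),(11,0,32)]:
    q=np.linalg.inv(M)@np.r_[X,1];q=Kc@q[:3];print(X,q[:2]/q[2])
E
python3 - <<'E'
import cv2
a=cv2.imread("pics/wrist1.png")[0:280,180:340];cv2.imwrite("pics/w1c.png",cv2.convertScaleAbs(cv2.resize(a,None,fx=2.1,fy=2.1,interpolation=2),alpha=1.5,beta=40))
E
```

```text
(225, 90) 58 [-203.8   17.5   58. ]
(289, 90) 58 [-203.9  -19.9   58. ]
(226, 168) 40 [-254.    20.4   40. ]
(288, 168) 40 [-254.2  -22.9   40. ]
(229, 40) 14 [-168.7   18.    14. ]
(296, 40) 14 [-168.9  -28.7   14. ]
(222, 5) 14 [-147.6   22.    14. ]
(300, 5) 14 [-147.7  -30.6   14. ]
86 [np.float64(-230.0), np.float64(-170.0)]
174 [np.float64(-292.0), np.float64(-230.0)]
(11, 0, 19) [254.7 229.8]
(-11, 0, 19) [254.7 265.1]
(11, 7, 19) [267.4 229.8]
(11, 0, 6) [254.6 240.6]
(11, 0, 32) [254.7 220.7]
```

View pics/w1c.png

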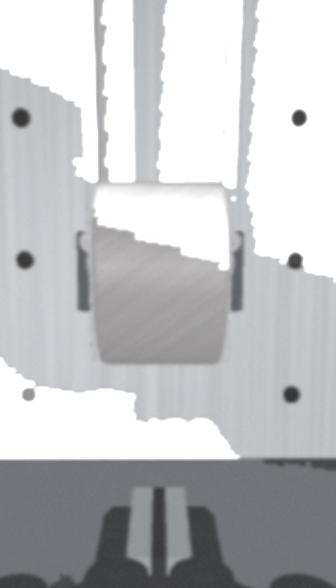

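```bash
python3 - <<'E'
from bench import env
from h import *
np.set_printoptions(precision=2,suppress=True)
env.move_linear(W(-286,-1,42),vel=60)
print(env.read_time(),loc(env.read_ee_pos()),env.read_force())
c=env.capture("scene");cv2.imwrite("pics/scene2.png",cv2.resize(np.ascontiguousarray(c["img"][100:250,200:400,::-1]),None,fx=4,fy=4,interpolation=2))
E
```

```text
4.6583 [-286.15   -1.31   42.41] [-0.04 -0.7   0.76]
```

View pics/scene2.png

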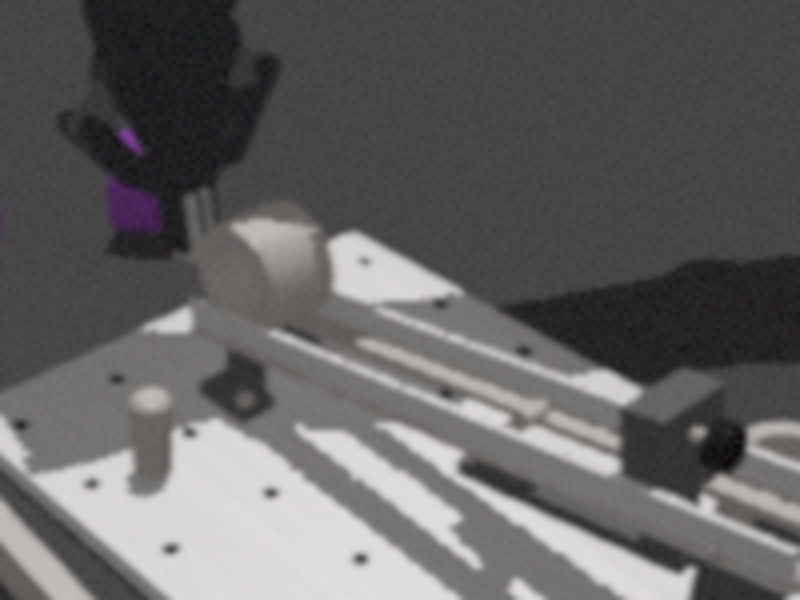

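The fingertips, at crop (200,245), stand just behind the bush at about its mid-height, and nothing is touching. I'll push slowly, then check partway.

```bash
python3 - <<'E'
from bench import env
from h import *
np.set_printoptions(precision=2,suppress=True)
env.move_linear(W(-273,-1,42),vel=25)
print(env.read_time(),env.read_force())
env.move_linear(W(-190,-0.5,42),vel=28)
print(env.read_time(),loc(env.read_ee_pos()),env.read_force())
c=env.capture("wrist");cv2.imwrite("pics/wrist3.png",c["img"][...,::-1])
c=env.capture("scene");cv2.imwrite("pics/scene3.png",cv2.resize(np.ascontiguousarray(c["img"][100:250,200:400,::-1]),None,fx=4,fy=4,interpolation=2))
E
```

```text
5.375 [ 0.51 -0.78  0.72]
8.4917 [-190.07   -0.49   42.  ] [ 0.46 -1.12  1.14]
```

View pics/scene3.png

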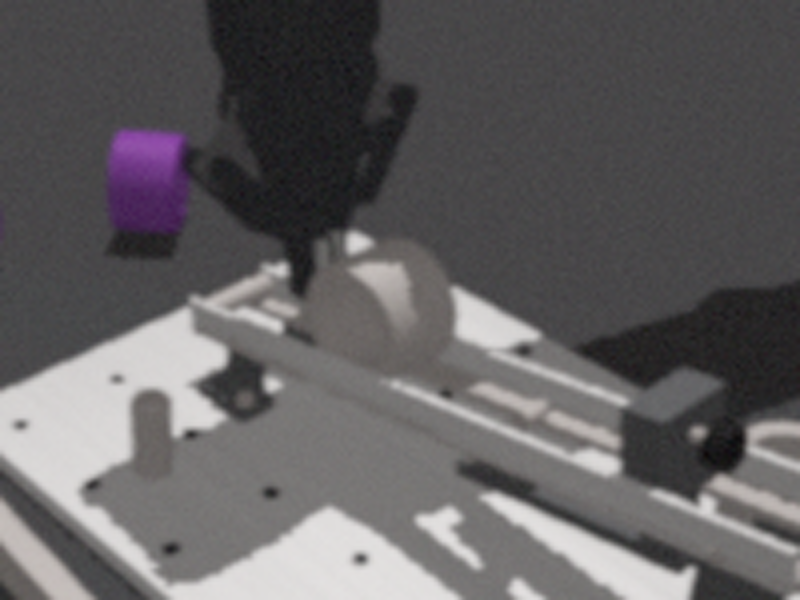

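View pics/wrist3.png

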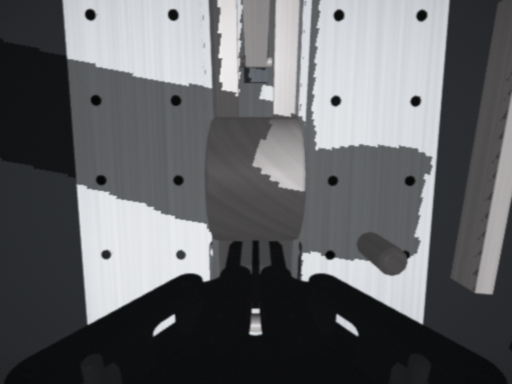

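The bush is rolling ahead of the fingers, centred at wrist (255,180). I'll continue to just short of the catch release.

```bash
python3 - <<'E'
from bench import env
from h import *
np.set_printoptions(precision=2,suppress=True)
env.move_linear(W(-80,0,42),vel=28)
print(env.read_time(),loc(env.read_ee_pos()),env.read_force())
p=env.read_ee_pos();o=env.read_orientation()
c=env.capture("wrist");c["p"]=p;c["o"]=o;pickle.dump(c,open("pics/wrist4.pkl","wb"));cv2.imwrite("pics/wrist4.png",c["img"][...,::-1])
c=env.capture("scene");cv2.imwrite("pics/scene4.png",cv2.resize(np.ascontiguousarray(c["img"][130:280,230:430,::-1]),None,fx=4,fy=4,interpolation=2))
E
```

```text
12.6667 [-80.01   0.    42.01] [ 0.19 -0.52  0.21]
```

View pics/scene4.png

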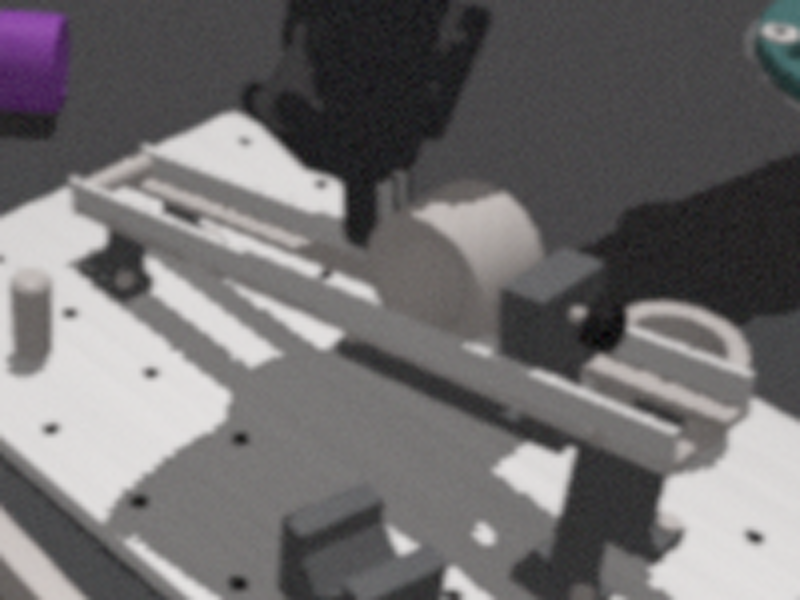

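View pics/wrist4.png

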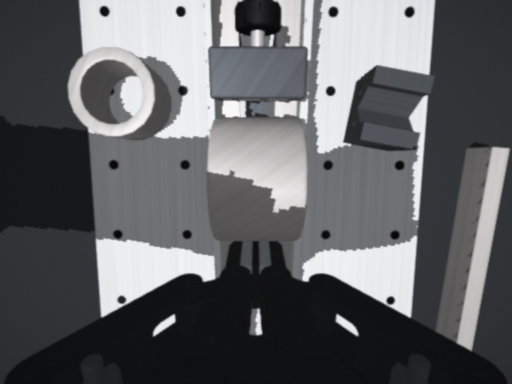

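```bash
cat > m.py <<'E'
from h import *
def gap(fn,rs,rb):
    c=pickle.load(open(fn,"rb"));M=c["tool_from_camera"];Kc=K(c);Rt=Rn.from_euler('xyz',c["o"]).as_matrix();u,v,n=axes()
    def ray(px): return Rt@(M[:3,:3]@(np.linalg.inv(Kc)@np.r_[px,1])), c["p"]+Rt@M[:3,3]
    d,o=ray((257,rs));k=(42-n@(o-F))/(n@d);print("stop face a",loc(o+k*d))
    for r in rb:
        d,o=ray((257,r));o2=np.array([u@(o-F),n@(o-F)]);d2=np.array([u@d,n@d]);d2/=np.linalg.norm(d2)
        g=d2[0]*30-d2[0]*o2[1]; print(r,"bush a",[round(o2[0]+(g-s*30)/d2[1],1) for s in(1,-1)])
E
python3 -c "
from m import *
gap('pics/wrist4.pkl',100,(116,240))"
```

```text
stop face a [-1.75392985 -1.09913825 42.        ]
116 bush a [np.float64(21.5), np.float64(-38.5)]
240 bush a [np.float64(-38.1), np.float64(-105.2)]
```

The bush is about 36.5 mm from the stop face, 2.5 mm short of the catch release. I'll creep the rest, watching the force.

```bash
python3 - <<'E'
from bench import env
from h import *
np.set_printoptions(precision=2,suppress=True)
u=axes()[0]
a=-80.0
while a<-70.5:
    a+=1.0 if a<-76.5 else 0.5
    env.move_linear(W(a,0,42),vel=10)
    f=np.mean([env.read_force() for _ in range(5)],0)
    print(round(a,1),round(env.read_time(),2),round(-float(f@u),2))
    if -f@u>4: break
p=env.read_ee_pos();o=env.read_orientation()
c=env.capture("wrist");c["p"]=p;c["o"]=o;pickle.dump(c,open("pics/wrist5.pkl","wb"));cv2.imwrite("pics/wrist5.png",c["img"][...,::-1])
E
```

```text
-79.0 13.02 0.62
-78.0 13.27 1.01
-77.0 13.52 0.61
-76.0 13.77 0.4
-75.5 14.02 1.58
-75.0 14.27 1.51
-74.5 14.52 1.11
-74.0 14.77 1.82
-73.5 15.02 1.6
-73.0 15.27 0.35
-72.5 15.52 2.09
-72.0 15.77 3.48
-71.5 16.02 4.82
```

View pics/wrist5.png

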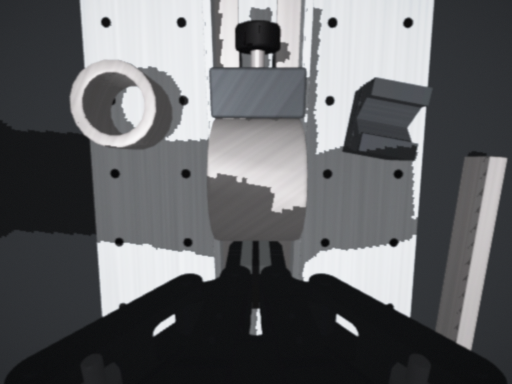

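```bash
python3 - <<'E'
from bench import env
from h import *
np.set_printoptions(precision=2,suppress=True)
env.move_linear(W(-78,0,42),vel=8)
env.move_linear(W(-86,0,42),vel=20)
env.sleep(.2)
p=env.read_ee_pos();o=env.read_orientation();print(env.read_time(),loc(p),env.read_force())
c=env.capture("wrist");c["p"]=p;c["o"]=o;pickle.dump(c,open("pics/wrist6.pkl","wb"));cv2.imwrite("pics/wrist6.png",c["img"][...,::-1])
c=env.capture("scene");cv2.imwrite("pics/scene6.png",cv2.resize(np.ascontiguousarray(c["img"][130:280,230:430,::-1]),None,fx=4,fy=4,interpolation=2))
E
```

```text
17.775 [-85.84   0.01  42.01] [-0.26  0.5  -0.64]
```

View pics/wrist6.png

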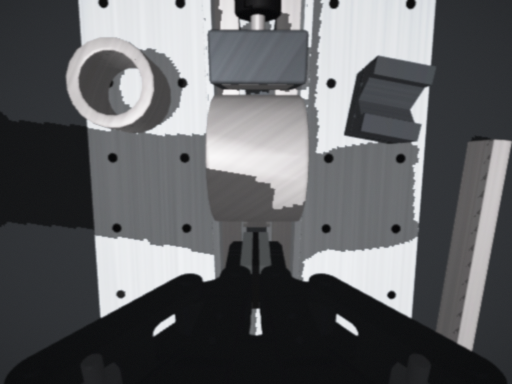

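View pics/scene6.png

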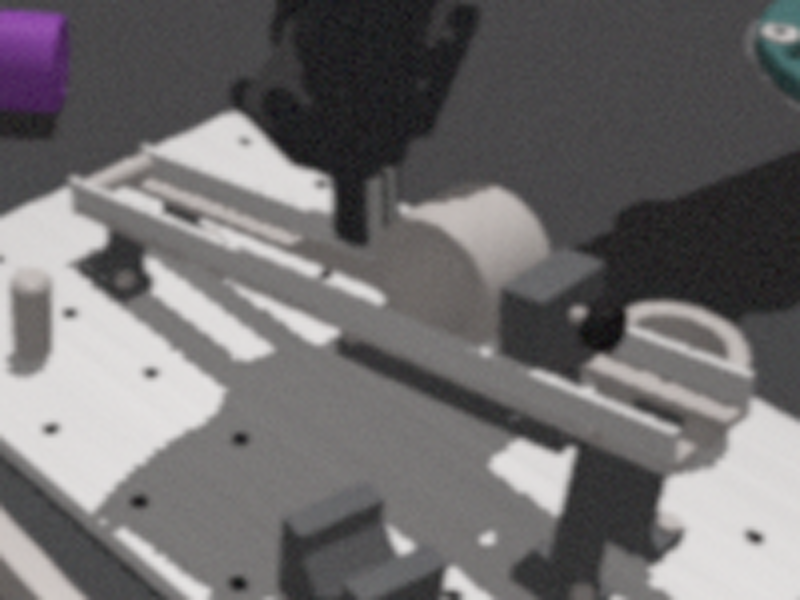

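The bush rests against the catch, with its lower edge at wrist row 221. The fingertips at row 240 are clear of it. I'll withdraw and check that it stays.

```bash
python3 - <<'E'
from m import *
from bench import env
gap('pics/wrist6.pkl',86,(95,221))
env.move_linear(W(-105,0,42),vel=60)
env.move_linear(W(-105,0,150),vel=100)
env.sleep(.3)
p=env.read_ee_pos();o=env.read_orientation();print(env.read_time(),env.read_force())
c=env.capture("wrist");c["p"]=p;c["o"]=o;pickle.dump(c,open("pics/wrist7.pkl","wb"));cv2.imwrite("pics/wrist7.png",c["img"][...,::-1])
c=env.capture("top");cv2.imwrite("pics/top7.png",c["img"][...,::-1])
c=env.capture("scene");cv2.imwrite("pics/scene7.png",cv2.resize(np.ascontiguousarray(c["img"][130:280,230:430,::-1]),None,fx=4,fy=4,interpolation=2))
E
```

```text
stop face a [-2.1572641  -1.05290582 42.        ]
95 bush a [np.float64(24.8), np.float64(-35.2)]
221 bush a [np.float64(-34.2), np.float64(-99.2)]
19.875 [-0.29591294  0.34395744  0.05711529]
```

View pics/wrist7.png

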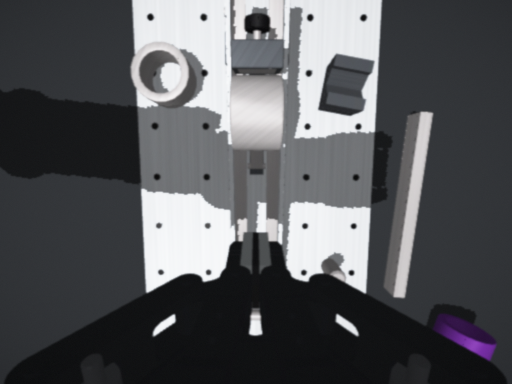

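View pics/scene7.png

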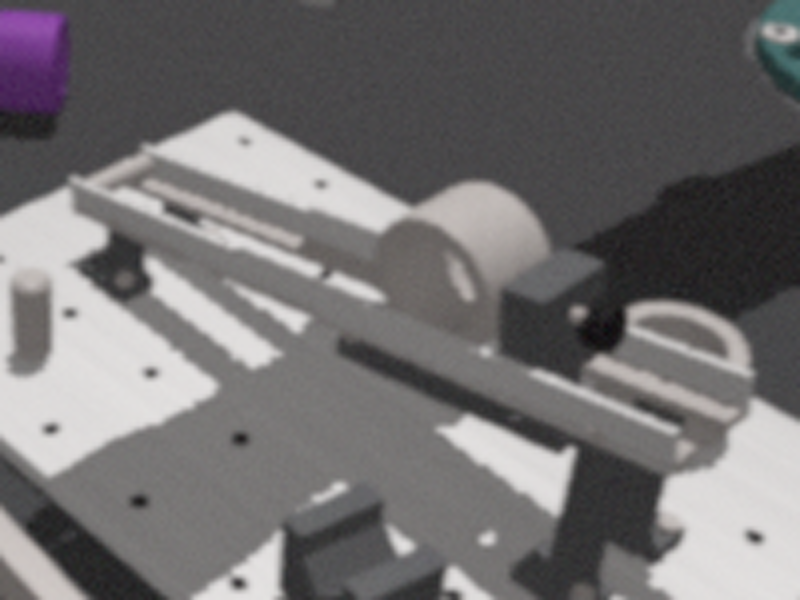

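The bush sits at the stop at scene crop (465,265) and has stayed there with the hand away. Its bore is now visible. The stop at wrist (257,55), the spare, V-block, pin and parallel look undisturbed.

```bash
python3 - <<'E'
from bench import env
env.close_job(); 
E
```

```text
the job is handed in; nothing more can be done
```

The bush is at the top of the gutter, held behind the spring catch, and the job is handed in. I pushed it up with the closed fingertips at its centre height, at about 28 mm/s. I crept the last few millimetres until it touched the stop with about 5 N, then backed off slowly and lifted the hand away.

**Last checks:**
- **Bush:** just after I backed off, it measured about 33 mm from the stop face, against a nominal resting distance of 34 mm; the measurement is good to about 2 mm. The pictures taken after the hand was lifted, about 2 s later, showed it still there.
- **Catch:** its nose is hidden behind the bush, so I judged it to be up only because the bush stayed put with nothing behind it.
- **Other pieces:** the spare bush, V-block, pin and parallel looked unmoved in the pictures; I did not measure them again.
- **Time:** about 20 s of the 38 s allowed.

**Disagreements along the way:**
- **Stop position:** the wrist camera placed the stop face about 2 mm downhill of my first measurement, while contact came about 1 to 2 mm later than the wrist camera predicted.
- **Bush height:** my first two-camera estimate was about 6 mm too high because the gutter side hid the bottom of the bush. I used the wrist camera view instead.

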